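# Vent the air manifold at its bleed valve

## Robot

A 6-joint arm with a two-finger parallel gripper is mounted at the origin on a cart in front of the work surface, level with it; the furniture and walls round the work are solid. World frame = base frame: x ahead of the robot, y to its left, z up, the work surface at z = 0. Lengths are in mm, angles in rad, forces in N, time in s.
With the tool pointing down it reaches from about 350 to 875 mm from the base axis. Payload 4.2 kg.
Tool frame: the origin (TCP) lies midway between the tips of the shut fingers; the grasp point (between the pads) lies 19 mm behind it (bot.grip_point_offset is the z of the grasp point in the tool frame, in mm); z points along the fingers, y is the line along which they close (so a half turn about z gives the same grasp; the last joint's range is limited). The gripper opens to 85 mm and grips with 20 to 120 N. Pads are 22 mm wide; open, the fingers measure 114 mm over their backs; the gripper's body (76 mm by 85 mm) begins 54 mm behind the grasp point. The pads swing forward as they close: fully open they stand 13 mm farther back than shut.
Start: joints at [-1.082, 0.385, 0.008, 0, -1.194, -0.259], TCP at [142.382, -608.545, 231.312] pointing down, gripper open.
Joint ranges: [-3.14, 3.14], [-1.21, 2.06], [-1.07, 1.41], [-3.16, 2.05], [-2.99, -0.16], [-3.1, 3.1]. Speed limits (rad/s): [2.79, 2.79, 3.14, 3.14, 3.14, 3.14].

## Interface

Orientations are given as a unit quaternion [x, y, z, w].
In Python, from station import bot gives the robot as it stands. The module is installed in compiled form; this text tells all that it offers.
- The arm moves only by the shell command python3 -m creep, which reads ROWS from standard input. ROWS is one flat JSON list of numbers that holds 1 to 20 rows one after another, with no inner brackets; each row has 5 numbers: dx, dy, dz in shares of the most that a row can go, 1 being 62.5 mm, then a turn about the tool's z in units of 0.1 rad, then the finger opening in mm; each row shifts and turns the commanded pose from where the row before left it, along the tool's axes as they then stand; what a row does not reach is not made up. A row lasts 1/8 s, in which the tool goes at most 62.5 mm and 0.188 rad, less where a joint would pass 70% of its speed; a pose out of reach is approached as far as the arm can. The fingers move at their own pace and stop on an object; the grip force is fixed at half the most. Time passes only in rows, so rows that do not move let the fingers close. It prints the time, the measured TCP pose, the force, the opening and the grip force at its end. Input that does not fit is refused with a message, and nothing moves.
- bot.get_state(): the state, without advancing time (a new reading comes with each control period).
- bot.camera(name): name is "scene" or "top" or "wrist"; returns a dict with "img" (480x640x3 uint8, red, green, blue), "z_map" (480x640 float32, mm along the optical axis (not along the pixel's ray), 0 where there is no reading), "camera_matrix" (3x3 intrinsics, pixels), "eye" and "orientation" of the camera in the world. Camera axes: x right, y down, z forward; pixel columns grow to the right and rows downward; lengths in mm; the calibration is good to about 2 mm. The wrist camera is an equidistant fisheye: a pixel r from the principal point sees the ray r / f radians off the axis. A picture is of the moment at which its call begins.
- bot.job_done(): hands the job in; it is judged then, once.
The state is a dict: "clock": time; "joint_positions": joint angles; "qd": joint speeds; "joint_efforts": joint torques, N m; "tcp_pos": TCP position; "ee_rot": TCP orientation; "ft_force": force on the tool from outside, world axes, zero at the start; "wrist_torque": the same for the moment, N m; "grip_width": finger opening in mm; "finger_force": force on a finger pad.
Only numpy, scipy, OpenCV 4.12 (cv2) and the standard library are available. Lean on these libraries where they do the work, as an engineer would, in place of code of your own. Each camera call takes 0.05 s, during which the arm holds its last target. There are 200 camera calls.

## Task

Vent the air manifold: unscrew the tiny knurled lock nut on its bleed valve (anticlockwise seen from above) nearly to the end of its short thread, then let go of it and with the shut fingertips press the freed valve pin gently all the way down, hold it there for a good second, and let it spring back. Never push the pin harder than 14 N, do not bend the valve stem sideways, and leave the pliers, tape and marker where they lie.

Things in the scene. Friction and masses are not known exactly. Their poses are not given: they have to be found in the camera images.
- manifold: Fixed aluminium block, 120 x 52 x 40 mm, at any yaw. Origin on the bench under the valve axis; the block spans x -28 to +92, y -26 to +26 mm in its frame. On its top (40 mm up) stand the bleed valve over the origin and, 58 mm along +x, a flat round gauge (38 mm across, top at 53 mm). Nothing but the valve is higher.
- stem_axis (a point): Top centre of the brass valve stem (10 mm thick), the seat of the lock nut, 66 to 74 mm above the bench (the threaded bush is screwed in to a different depth each time); z runs up the stem. The stem stands in a rubber grommet 26 mm lower and gives sideways about 1 mm for 4 N at the nut; it springs back upright. Leaning more than 0.12 rad (about 4 mm at the nut) is bent.
- nut_mid (a point): Centre of the knurled steel lock nut: 14 mm diameter, 12 mm tall, on the valve axis. Its bottom is on the stem's top when tight; the nut climbs with turning. It hinders the pin by sitting on the stem: the pin can go down no farther than the nut has climbed.
- lock_nut (a joint): Turn of the lock nut, rad: 0 = tight on its seat, grows anticlockwise seen from above, 3.0 = end stop at the top of the thread. The nut climbs 2 mm per rad and needs about 0.05 N m to turn. It starts between 0 and 0.25. Past 2.3 the pin is fully free.
- pin_tip (a point): Top of the steel valve pin (6 mm thick) on the valve axis: 24 mm above stem_axis at rest, so 12 mm above the tight nut and at least 6 mm above the raised nut, which rides down with it. Travel 4 mm to a rigid stop; more than 3.5 mm is fully open. Spring: 3 N to start, 1.5 N more per mm, 9 N at the stop: a push of 9 to 12 N holds it fully down, above 14 N harms it.
- pliers_orange: Loose pliers with orange and black grips, 61 x 178 x 15 mm, lying flat beside the block; origin at the centre of the underside. Bystander.
- tape_black: Loose roll of black tape, 50 mm across, 19 mm high, lying flat beside the block; origin at the centre of the underside. Bystander.
- marker_black: Loose black-and-white marker, 135 mm long, 17 mm thick, lying near the block; origin at the centre of the underside. Bystander.

How it is judged:
By the outcome, as a careful person would: the job done as asked, in the order asked, and still so for the second after the job is handed in, with the robot touching nothing.
It also fails if it takes over 58 s, if anything falls off the work surface, if the arm or the gripper's body presses on something with over 40 N, if the wrist force passes 120 N, or if a joint passes its speed limit or range.

## Working session

There is one attempt and no reset: what is moved stays moved. The work goes in short steps, Python scripts to look and compute and a shell command to move; the robot and the scene stay as the last step left them, time stands still between calls to the robot, and variables do not carry over. Pictures are saved under pics/ and viewed, at most 10 in all, crops included, and the job is handed in when it is done.

```bash
mkdir -p pics; cat > h.py <<'E'
from station import bot
import numpy as np, cv2
from scipy.spatial.transform import Rotation as R
def grab(n):
    c=bot.camera(n); return c
def rot(c):
    o=np.array(c['orientation'],float)
    return o if o.shape==(3,3) else R.from_quat(o).as_matrix()
def ray(c,u,v,fish=False):
    K=np.array(c['camera_matrix']); x=(u-K[0,2])/K[0,0]; y=(v-K[1,2])/K[1,1]
    if fish:
        r=np.hypot(x,y)+1e-12; d=np.array([x/r*np.sin(r),y/r*np.sin(r),np.cos(r)])
    else: d=np.array([x,y,1.0])
    return np.array(c['eye'],float),rot(c)@d
def onplane(c,u,v,z,fish=False):
    e,d=ray(c,u,v,fish); return e+d*(z-e[2])/d[2]
def cloud(c):
    K=np.array(c['camera_matrix']); z=c['z_map']; v,u=np.mgrid[:480,:640]
    p=np.stack([(u-K[0,2])/K[0,0]*z,(v-K[1,2])/K[1,1]*z,z],-1)
    return p@rot(c).T+np.array(c['eye'],float)
def inter(a,b):
    A=[];B=[]
    M=np.zeros((3,3));y=np.zeros(3)
    for e,d in (a,b):
        d=d/np.linalg.norm(d);P=np.eye(3)-np.outer(d,d);M+=P;y+=P@e
    p=np.linalg.solve(M,y)
    g=[np.linalg.norm(np.cross(p-e,d/np.linalg.norm(d))) for e,d in (a,b)]
    return p,g
def save(c,n,crop=None,s=1):
    i=c['img'][:,:,::-1]
    if crop: i=i[crop[1]:crop[3],crop[0]:crop[2]]
    cv2.imwrite('pics/'+n,cv2.resize(i,None,fx=s,fy=s,interpolation=cv2.INTER_CUBIC))
E
python3 - <<'E'
from h import *
import pickle
d={}
for n in('top','scene','wrist'):
    c=grab(n);d[n]=c;save(c,n+'0.png');print(n,c['eye'],c['orientation'],c['camera_matrix'])
pickle.dump(d,open('v0.pkl','wb'))
print(bot.get_state(),bot.grip_point_offset)
P=cloud(d['top']);m=(P[...,2]>60)&(P[...,2]<110)&(d['top']['z_map']>0)
n,l,s,ce=cv2.connectedComponentsWithStats(m.astype(np.uint8))
for i in range(1,n):
    if s[i,4]>8: q=P[l==i]; print(s[i],ce[i],q.mean(0),q[:,2].max())
E
```

```text
top [384.92188346  49.25623853 938.35168848] [ 0.70902808 -0.69759313  0.07055227 -0.07526879] [[571.45173066   0.         312.16250241]
 [  0.         571.45173066 226.71470016]
 [  0.           0.           1.        ]]
scene [ 40.90385063 342.38534359 710.15113544] [-0.46996975  0.80256723 -0.31431493  0.19031659] [[604.98463046   0.         318.18150662]
 [  0.         604.98463046 235.90834464]
 [  0.           0.           1.        ]]
wrist [  60.71096562 -626.09227008  372.31075605] [0.61288931 0.773246   0.12847395 0.09975852] [[371.64829954   0.         321.51423234]
 [  0.         371.64829954 234.81976804]
 [  0.           0.           1.        ]]
{'clock': 0.15, 'joint_positions': array([-1.08241127e+00,  3.85381886e-01,  6.92556633e-03, -3.37449662e-04,
       -1.19399052e+00, -2.58631233e-01]), 'qd': array([ 0.00059151, -0.00104819,  0.0033298 ,  0.00150025, -0.00265998,
       -0.00074471]), 'joint_efforts': array([-7.56902773e-05, -3.92678297e+01,  1.88582289e+01,  4.18859258e+00,
       -3.40622362e-03, -3.73940026e-06]), 'tcp_pos': array([ 142.26469951, -608.13969
[... 955 characters left out ...]
09.97647088118549
[ 565   19   44   42 1134] [584.56525573  41.15520282] [ 878.05312199 -381.10509518   88.63740379] 109.77128897357602
[487  33  10   3  14] [491.21428571  33.64285714] [ 905.74098777 -239.36116619   61.30049378] 63.150863779395195
[502  33   6   2   9] [504.11111111  33.55555556] [ 906.22486626 -261.07143085   61.26456633] 63.17738696774552
[511  33  14   2  21] [517.42857143  33.52380952] [ 906.77743903 -283.58374403   60.95517607] 61.918978816386584
[ 511  142  129   36 1262] [582.02377179 162.09984152] [ 676.533499   -366.13084261   75.66892382] 100.26761191871924
[341 220   9  10  72] [345.18055556 224.61111111] [568.6544282    5.94785432  80.90671864] 93.49411529149927
```

View pics/top0.png

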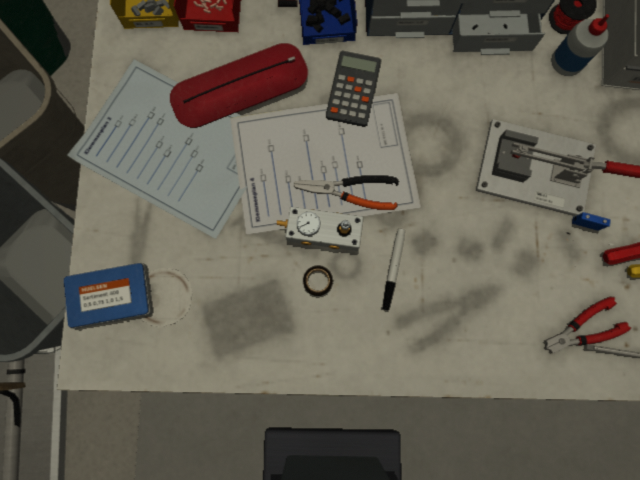

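View pics/scene0.png

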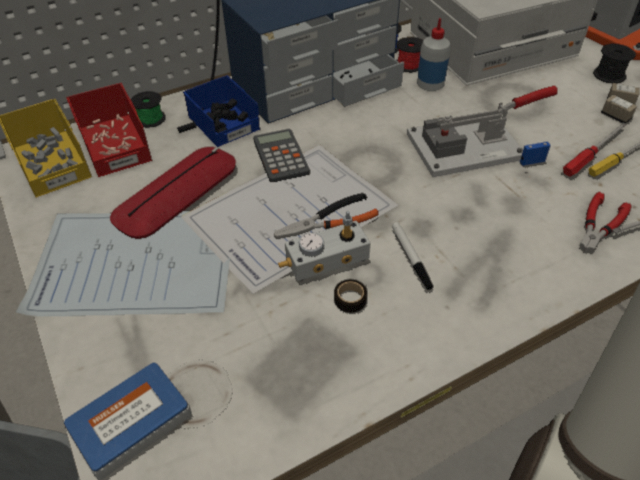

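The top view shows the valve at about (345,226) and the gauge at (308,223); the pliers lie behind, the tape at (318,281) and the marker at (394,270). In the scene view the valve is at about (347,226). I'll enlarge both.

```bash
python3 - <<'E'
from h import *
import pickle
d=pickle.load(open('v0.pkl','rb'))
a=d['top']['img'][195:265,275:375];b=d['scene']['img'][190:290,285:385]
i=np.hstack([cv2.resize(a,(400,280),interpolation=cv2.INTER_CUBIC),cv2.resize(b,(400,400),interpolation=cv2.INTER_CUBIC)[:280]])
cv2.imwrite('pics/z.png',i[:,:,::-1])
P=cloud(d['top'])
for n,(u0,v0,u1,v1) in(('top',(336,215,356,238)),('scene',(335,205,360,245))):
    P=cloud(d[n])[v0:v1,u0:u1].reshape(-1,3)
    for lo,hi in((36,44),(60,72),(72,84),(86,100)):
        q=P[(P[:,2]>lo)&(P[:,2]<hi)]
        if len(q): print(n,lo,len(q),q.mean(0).round(1),q.min(0).round(1),q.max(0).round(1))
    
P=cloud(d['top'])[195:262,275:375].reshape(-1,3);q=P[(P[:,2]>34)&(P[:,2]<46)]
print(cv2.minAreaRect(q[:,:2].astype(np.float32)))
E
```

```text
top 36 305 [576.5   2.6  39.9] [556.6 -12.1  36.2] [594.3  18.8  43.9]
top 60 5 [564.5   5.9  69.2] [563.6   2.5  65.6] [565.2  10.4  71.9]
top 72 51 [568.8   6.   79.1] [ 5.637e+02 -4.000e-01  7.300e+01] [576.4  12.3  83.1]
top 86 14 [569.8   5.7  90.9] [567.5   3.5  86.4] [572.3   8.4  93.5]
scene 36 372 [572.4   3.3  40.5] [547.9 -25.5  36.9] [597.2  29.5  44. ]
scene 60 35 [568.3   7.7  65.8] [564.6   2.3  60. ] [575.3  11.3  71.7]
scene 72 74 [568.8   7.   78.3] [563.9  -2.3  72.2] [576.2  13.   83.9]
scene 86 19 [570.4   6.4  91.1] [567.5   2.8  87. ] [574.3   9.1  93.6]
((574.4122314453125, 37.34323501586914), (120.01126098632812, 52.7393913269043), 82.91688537597656)
```

View pics/z.png

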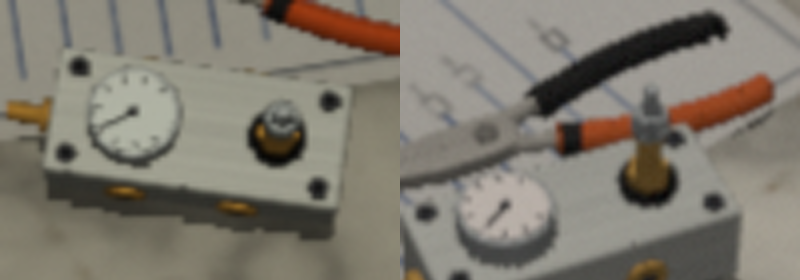

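The block's rectangle, 120×52.7 at z≈40, agrees with the text. The gauge lies towards +y, and the valve is near (570,6) with its pin top at about 93.5. I'll move above it with translation only, which leaves joint 6 near -1.34 and enough range for the turn.

Careful with the scale: shifts go in shares of 62.5 mm and turns go in units of 0.1 rad. That gives: -40 mm is -0.64, 4 mm is 0.064.

```bash
echo '[-0.64, 0.576, 0.064, 0, 45, -0.64, 0.576, 0.064, 0, 45, -0.64, 0.576, 0.064, 0, 45, -0.64, 0.576, 0.064, 0, 45, -0.64, 0.576, 0.064, 0, 45, -0.64, 0.576, 0.064, 0, 45, -0.64, 0.576, 0.064, 0, 45, -0.64, 0.576, 0.064, 0, 45, -0.64, 0.576, 0.064, 0, 45, -0.64, 0.576, 0.064, 0, 45, -0.64, 0.576, 0.064, 0, 45, -0.64, 0.576, 0.064, 0, 45, -0.64, 0.576, 0.064, 0, 45, -0.592, 0.512, 0.064, 0, 45, 0, 0, 0, 0, 45, 0, 0, 0, 0, 45]' | python3 -m creep
python3 - <<'E'
from h import *
import pickle
c=grab('wrist');pickle.dump(c,open('w1.pkl','wb'));save(c,'w1.png')
s=bot.get_state();print(s['tcp_pos'],s['ee_rot'],s['joint_positions'],s['ft_force'],c['eye'])
E
```

```text
clock: 2.15
tcp_pos: [570.2, 5.1, 174.8]
ee_rot: [-0.115, 0.993, -0.0, -0.001]
ft_force: [0.2, -0.3, -0.3]
grip_width: 45.2
finger_force: 0.0
[570.11388829   4.55486404 175.10140781] [-1.14346977e-01  9.93440742e-01 -3.45681731e-05 -5.08994773e-04] [ 2.92020469e-01  3.39294098e-01 -2.10723725e-01 -1.30845897e-04
 -1.02179272e+00 -1.63355315e+00] [-0.33321921 -0.77646569 -0.20027332] [488.82675368 -12.70379036 316.88288745]
```

View pics/w1.png

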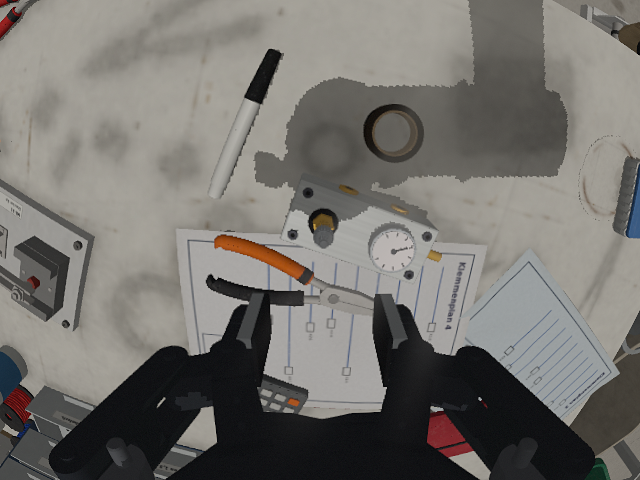

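The wrist view shows the valve at about (323,230) from above and beside, with the pin nearest the lower edge (about (323,240)), and the gauge at (393,252). I'll enlarge it.

```bash
python3 - <<'E'
from h import *
import pickle
c=pickle.load(open('w1.pkl','rb'));d=pickle.load(open('v0.pkl','rb'))
f=lambda i,b:cv2.resize(i[b[1]:b[3],b[0]:b[2]],(400,400),interpolation=cv2.INTER_CUBIC)
i=np.hstack([f(c['img'],(300,205,350,255)),f(d['scene']['img'],(330,205,370,245))])
cv2.imwrite('pics/z2.png',cv2.convertScaleAbs(i[:,:,::-1],alpha=1.4))
E
```

```text
(no output)
```

View pics/z2.png

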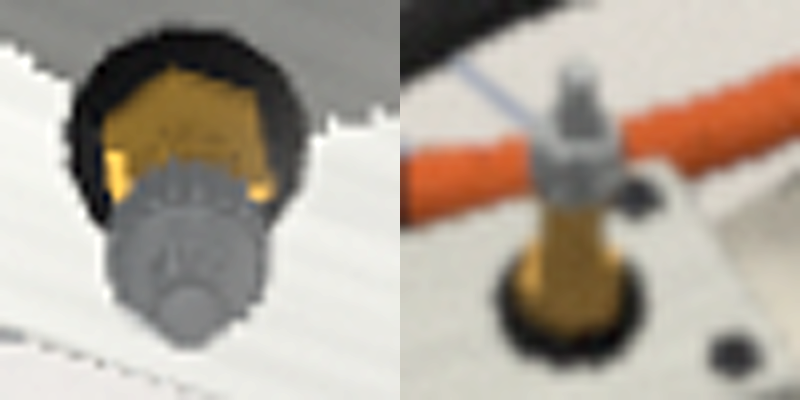

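The left crop shows the pin top at wrist pixel (323.1,243.9) and the nut top disc at (322.9,236.4). The right crop shows the pin top at scene pixel (347.2,211.4) and the nut's lower front edge at (347.0,224.9).

```bash
python3 - <<'E'
from h import *
import pickle
c=pickle.load(open('w1.pkl','rb'));d=pickle.load(open('v0.pkl','rb'))
w=ray(c,323.1,243.9,True);s=ray(d['scene'],347.2,211.4);t=ray(d['top'],345.4,221.8)
print('pin',inter(w,s),inter(w,t),inter(s,t))
# nut top disc centre & grommet in wrist
for z in(80,82,84,86): print(z,onplane(c,322.9,236.4,z,True).round(1))
for z in(91,92,93,94,95): print(z,onplane(c,323.1,243.9,z,True).round(1),onplane(d['scene'],347.2,211.4,z).round(1),onplane(d['top'],345.4,221.8,z).round(1))
print('base',onplane(c,322.9,220.6,40,True), 'nut lower front',[onplane(d['scene'],347,224.9,z).round(1) for z in (67,69,71,73)])
# wrist depth
Z=c['z_map'];K=c['camera_matrix'];v,u=np.mgrid[205:255,300:350]
P=[]
for vv,uu in zip(v.ravel(),u.ravel()):
    e,dd=ray(c,uu,vv,True); loc=rot(c).T@dd; z=Z[vv,uu]
    if z>0:P.append(e+dd*z/loc[2])
P=np.array(P);
for lo,hi in((36,44),(76,80),(80,83),(83,86),(86,91),(91,97)):
    q=P[(P[:,2]>lo)&(P[:,2]<hi)]
    if len(q):print(lo,len(q),q.mean(0).round(1),q.min(0).round(1),q.max(0).round(1))
E
```

```text
pin (array([567.96382549,   7.62213782,  95.21311514]), [np.float64(0.8577698711720814), np.float64(0.8577698711721647)]) (array([570.45336774,   6.86472555,  88.76248698]), [np.float64(1.2109939478195753), np.float64(1.2109939478195162)]) (array([570.65515062,   6.47457061,  92.84857629]), [np.float64(0.30119042885368497), np.float64(0.3011904288537661)])
80 [567.4   7.1  80. ]
82 [566.7   6.9  82. ]
84 [566.1   6.7  84. ]
86 [565.4   6.6  86. ]
91 [568.7   7.5  91. ] [572.4   5.7  91. ] [570.9   6.1  91. ]
92 [568.4   7.4  92. ] [571.6   6.2  92. ] [570.7   6.2  92. ]
93 [568.    7.3  93. ] [570.7   6.8  93. ] [570.4   6.2  93. ]
94 [567.7   7.2  94. ] [569.9   7.3  94. ] [570.2   6.3  94. ]
95 [567.3   7.1  95. ] [569.    7.9  95. ] [570.    6.3  95. ]
base [568.0610252    7.43234472  40.        ] nut lower front [array([568.8,   7.5,  67. ]), array([567.1,   8.6,  69. ]), array([565.5,   9.6,  71. ]), array([563.9,  10.7,  73. ])]
36 1701 [573.7  11.3  39.7] [551.4 -12.6  37.1] [595.2  34.4  44. ]
76 170 [567.    6.8  78.8] [5.619e+02 5.000e-01 7.600e+01] [575.8  14.2  80. ]
80 45 [567.8   7.1  80.9] [563.5   2.3  80. ] [574.6  12.8  82.9]
83 15 [566.7   6.8  84.5] [565.9   4.6  83.3] [568.4   9.7  86. ]
86 51 [568.3   7.7  89.2] [566.2   4.6  86. ] [572.   10.9  91. ]
91 35 [568.6   7.5  91.5] [566.1   4.9  91. ] [571.2  10.3  92.6]
```

All the estimates fall within 2 mm of each other, at about (569.3, 6.8). The pin top is at about 92.7, so the stem top is about 68.7 (66–74 expected) and the nut middle about 75. I'll descend around the nut and close.

```bash
echo '[0.0048, 0.0336, 0.144, 0, 45, 0, 0, 0.32, 0, 45, 0, 0, 0.32, 0, 45, 0, 0, 0.32, 0, 45, 0, 0, 0.32, 0, 45, 0, 0, 0.32, 0, 40, 0, 0, 0.16, 0, 30, 0, 0, 0, 0, 30, 0, 0, 0, 0, 30]' | python3 -m creep; echo '[0, 0, 0, 0, 20, 0, 0, 0, 0, 16, 0, 0, 0, 0, 15.5, 0, 0, 0, 0, 15]' | python3 -m creep; echo '[0, 0, 0, 0, 10, 0, 0, 0, 0, 10, 0, 0, 0, 0, 10, 0, 0, 0, 0, 10]' | python3 -m creep
python3 - <<'E'
from h import *
s=bot.get_state();print(s)
E
```

```text
clock: 3.32
tcp_pos: [570.6, 7.1, 57.1]
ee_rot: [-0.115, 0.993, 0.0, 0.001]
ft_force: [-0.0, 0.6, 0.4]
grip_width: 29.7
finger_force: 0.0
clock: 3.82
tcp_pos: [570.4, 7.0, 56.7]
ee_rot: [-0.115, 0.993, -0.0, 0.0]
ft_force: [1.8, -1.3, 0.8]
grip_width: 14.8
finger_force: 0.7
clock: 4.32
tcp_pos: [570.4, 6.9, 56.5]
ee_rot: [-0.115, 0.993, -0.0, 0.0]
ft_force: [1.0, -4.8, 2.4]
grip_width: 11.7
finger_force: 58.4
{'clock': 4.325, 'joint_positions': array([ 2.96282316e-01,  4.77122161e-01, -3.42380321e-01,  6.44266049e-04,
       -7.50806302e-01, -1.63765551e+00]), 'qd': array([ 0.00203959,  0.00167368,  0.00012531, -0.00147074, -0.00046763,
       -0.00029702]), 'joint_efforts': array([ 2.54266351e+00, -3.71013200e+01,  1.29485106e+01,  1.79920848e+00,
       -1.43514544e-02, -6.11692085e-03]), 'tcp_pos': array([570.38757256,   6.90408655,  56.52829886]), 'ee_rot': array([-1.14694068e-01,  9.93400807e-01, -1.72193016e-04,  2.79459671e-04]), 'ft_force': array([ 0.97062846, -4.77839725,  2.37451864]), 'wrist_torque': array([-1.31274565, -0.37947326,  0.00608711]), 'finger_force': 58.39331388473511, 'grip_width': 11.654342577151725}
```

The first contact came at 14.8 mm, as expected for the 14 mm nut. The y force of -4.8 N means the hand is about 1 mm too far towards +y. I'll correct that and start a short test turn.

To row units: -1 mm is -0.016, -0.3 mm is -0.0048, -0.15 rad is -1.5.

```bash
echo '[0.0032, -0.016, 0, 0, 10, 0, 0, 0, 0, 10, 0, 0, -0.0048, -1.5, 10, 0, 0, -0.0048, -1.5, 10, 0, 0, 0, 0, 10]' | python3 -m creep
python3 - <<'E'
from h import *
s=bot.get_state();print(s['joint_positions'],s['ft_force'],s['wrist_torque'],s['tcp_pos'])
E
```

```text
clock: 4.95
tcp_pos: [570.3, 6.5, 57.0]
ee_rot: [-0.261, 0.965, 0.0, 0.0]
ft_force: [1.4, -1.4, 2.8]
grip_width: 10.9
finger_force: 58.5
[ 2.95299447e-01  4.76457296e-01 -3.41789839e-01 -3.38987150e-04
 -7.51923629e-01 -1.33745507e+00] [ 1.36107699 -1.35132057  2.75516948] [-0.23245282 -0.3139232   0.02385719] [570.31617258   6.52856171  56.95504127]
```

```bash
python3 - <<'E'
from h import *
a=grab('wrist');b=grab('scene')
f=lambda i,b:cv2.resize(i[b[1]:b[3],b[0]:b[2]],(400,400),interpolation=cv2.INTER_CUBIC)
i=np.hstack([f(a['img'],(250,200,390,340)),f(b['img'],(310,180,390,260))])
cv2.imwrite('pics/z3.png',cv2.convertScaleAbs(i[:,:,::-1],alpha=1.4))
E
```

```text
(no output)
```

View pics/z3.png

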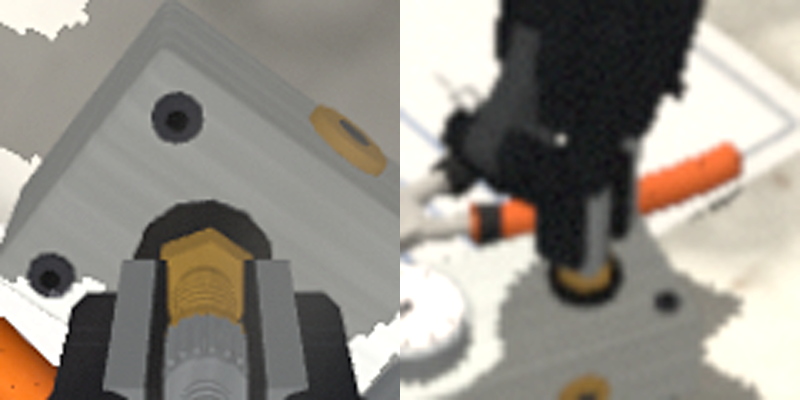

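The nut (about (205,350) in the left crop) sits squarely between the pads, and the screw thread shows below it, so it is climbing. I'll continue.

```bash
echo '[0, 0, -0.0048, -1.5, 10, 0, 0, -0.0048, -1.5, 10, 0, 0, -0.0048, -1.5, 10, 0, 0, -0.0048, -1.5, 10, 0, 0, -0.0048, -1.5, 10, 0, 0, -0.0048, -1.5, 10, 0, 0, 0, 0, 10]' | python3 -m creep
python3 - <<'E'
from h import *
s=bot.get_state();print(s['joint_positions'],s['ft_force'],s['wrist_torque'],s['tcp_pos'],s['grip_width'])
E
```

```text
clock: 5.92
tcp_pos: [570.1, 6.4, 58.7]
ee_rot: [-0.654, 0.756, 0.0, 0.0]
ft_force: [-0.1, 0.5, 2.5]
grip_width: 11.7
finger_force: 58.5
[ 2.95193751e-01  4.73994321e-01 -3.40481611e-01 -3.47230802e-04
 -7.56245212e-01 -4.38840158e-01] [-0.13666713  0.51432805  2.46593544] [ 0.03119823 -0.20997392  0.01233447] [570.08402389   6.39957378  58.67995049] 11.661545039603894
```

```bash
echo '[0, 0, -0.0048, -1.5, 10, 0, 0, -0.0048, -1.5, 10, 0, 0, -0.0048, -1.5, 10, 0, 0, -0.0048, -1.5, 10, 0, 0, -0.0048, -1.5, 10, 0, 0, -0.0048, -1.5, 10, 0, 0, -0.0048, -1.5, 10, 0, 0, 0, 0, 10]' | python3 -m creep
echo '[0, 0, -0.0048, -1.5, 10, 0, 0, -0.0048, -1.5, 10, 0, 0, -0.0032, -1, 10, 0, 0, 0, 0, 10]' | python3 -m creep
python3 - <<'E'
from h import *
s=bot.get_state();print(s['joint_positions'],s['ft_force'],s['wrist_torque'],s['tcp_pos'],s['grip_width'])
E
```

```text
clock: 6.92
tcp_pos: [569.9, 6.2, 60.7]
ee_rot: [0.945, -0.327, -0.0, 0.0]
ft_force: [-0.0, -0.7, 3.3]
grip_width: 11.0
finger_force: 58.5
clock: 7.42
tcp_pos: [569.9, 6.1, 61.5]
ee_rot: [0.991, -0.133, -0.0, 0.0]
ft_force: [0.3, -0.5, 3.1]
grip_width: 11.2
finger_force: 58.5
[ 2.94834320e-01  4.70075241e-01 -3.38199974e-01 -6.26958569e-06
 -7.63018090e-01  1.00953801e+00] [ 0.34320201 -0.48419236  3.13376232] [-0.27210439 -0.09541573  0.0331418 ] [569.90972952   6.06825641  61.52476393] 11.212405994146607
```

I have turned it 2.65 rad with only small side forces. Now I'll let go, rise clear and measure the nut.

```bash
echo '[0, 0, 0, 0, 20, 0, 0, 0, 0, 30, 0, 0, 0, 0, 40, 0, 0, 0, 0, 45, 0, 0, -0.32, 0, 45, 0, 0, -0.32, 0, 45, 0, 0, -0.32, 0, 45, 0, 0, -0.32, 0, 45, 0, 0, -0.32, 0, 45, 0, 0, 0, 0, 30, 0, 0, 0, 0, 10, 0, 0, 0, 0, 0, 0, 0, 0, 0, 0]' | python3 -m creep
python3 - <<'E'
from h import *
import pickle
b=grab('scene');a=grab('wrist');t=grab('top');pickle.dump((a,b,t),open('v2.pkl','wb'))
s=bot.get_state();print(s['tcp_pos'],s['ft_force'],s['grip_width'],a['eye'])
f=lambda i,b:cv2.resize(i[b[1]:b[3],b[0]:b[2]],(400,400),interpolation=cv2.INTER_CUBIC)
i=np.hstack([f(a['img'],(295,200,345,250)),f(b['img'],(330,205,370,245))])
cv2.imwrite('pics/z4.png',cv2.convertScaleAbs(i[:,:,::-1],alpha=1.4))
E
```

```text
clock: 9.05
tcp_pos: [569.8, 6.1, 160.8]
ee_rot: [0.991, -0.131, -0.001, 0.0]
ft_force: [0.2, 0.4, -0.5]
grip_width: -0.0
finger_force: 0.0
[570.01612512   6.10053699 161.25847669] [ 0.26253666 -0.78129358  0.01026507] 0.19693778174185547 [649.59379046 -14.23051659 302.85036988]
```

View pics/z4.png

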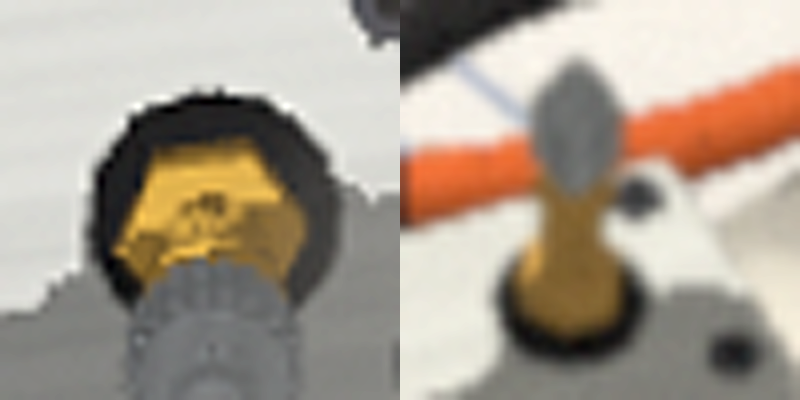

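The nut now sits higher and in shadow (right crop, widest at about y=130, where it was 170 before). I'll put a number on the climb from the depth maps.

```bash
python3 - <<'E'
from h import *
import pickle
a,b,t=pickle.load(open('v2.pkl','rb'));w=pickle.load(open('w1.pkl','rb'));d=pickle.load(open('v0.pkl','rb'))
def fc(c):
    Z=c['z_map'];v,u=np.mgrid[150:300,250:400];K=c['camera_matrix']
    x=(u-K[0,2])/K[0,0];y=(v-K[1,2])/K[1,1];r=np.hypot(x,y)+1e-9;z=Z[150:300,250:400];k=z*np.tan(r)/r
    p=np.stack([x*k,y*k,z],-1)[z>0];return p@rot(c).T+np.array(c['eye'])
def rep(n,P,x,y):
    P=P.reshape(-1,3);r=np.hypot(P[:,0]-x,P[:,1]-y);o=P[:,2]
    q=o[(r<9.5)&(o>44)&(o<110)&(r>5.2)];print(n,len(q),np.percentile(q,[5,25,50,75,95]).round(1),np.histogram(q,np.arange(44,100,3))[0])
rep('scene0',cloud(d['scene']),569.6,6.9);rep('scene2',cloud(b),569.6,6.9)
rep('w0',fc(w),568.2,7.3);rep('w2',fc(a),570.3,6);
q=fc(a);q=q[(q[:,2]>80)&(q[:,2]<100)&(np.hypot(q[:,0]-570,q[:,1]-6)<12)];print(q.mean(0))
i=np.hstack([cv2.resize(a['img'][210:270,290:350],(400,400)),cv2.resize(b['img'][195:245,325:375],(400,400),interpolation=0)])
cv2.imwrite('pics/z5.png',cv2.convertScaleAbs(i[:,:,::-1],alpha=2.2))
E
```

```text
scene0 93 [44.6 45.9 49.5 73.9 79.7] [29 20 10  2  0  0  0  0  1  8  7 12  4  0  0  0  0  0]
scene2 97 [44.6 46.1 50.2 80.2 85.6] [30 16 12  0  0  2  0  1  3  0  2  6  6 15  2  2  0  0]
w0 330 [44.2 48.5 66.  77.6 79.8] [56 92 16  0  0  0  0  4 14 25 30 81 12  0  0  0  0  0]
w2 413 [44.2 47.9 66.2 83.7 85.5] [ 94  90  19   2   1   0   0   8   3   0  15  27  32 112  10   0   0   0]
[570.53269419   6.89049844  85.71476838]
```

View pics/z5.png

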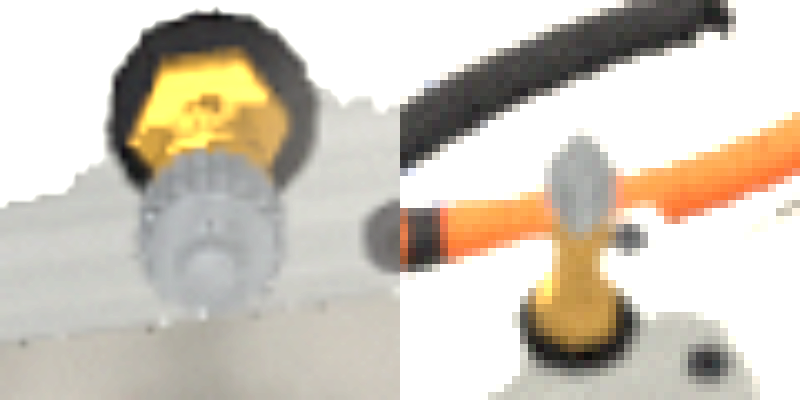

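The depth maps show the nut top rose from 79.8 to 85.6 mm in the wrist view, 79.7 to 85.6 in the scene view. That is about the 5.3 mm expected for 2.65 rad, so it is past 2.3. Now I'll approach the pin with the shut fingers.

```bash
echo '[0, 0, 0.32, 0, 0, 0, 0, 0.32, 0, 0, 0, 0, 0.24, 0, 0, 0, 0, 0.112, 0, 0, 0, 0, 0, 0, 0, 0, 0, 0, 0, 0, 0, 0, 0, 0, 0]' | python3 -m creep; echo '[0, 0, 0.016, 0, 0, 0, 0, 0.016, 0, 0, 0, 0, 0, 0, 0, 0, 0, 0, 0, 0]' | python3 -m creep;echo '[0, 0, 0.016, 0, 0, 0, 0, 0.016, 0, 0, 0, 0, 0, 0, 0, 0, 0, 0, 0, 0]' | python3 -m creep
```

```text
clock: 10.07
tcp_pos: [570.5, 6.3, 100.3]
ee_rot: [0.991, -0.13, 0.001, -0.0]
ft_force: [-0.6, -1.1, -0.7]
grip_width: 0.1
finger_force: 0.0
clock: 10.58
tcp_pos: [570.1, 6.1, 97.6]
ee_rot: [0.991, -0.131, -0.0, 0.0]
ft_force: [-0.4, 0.4, 0.7]
grip_width: -0.0
finger_force: 0.0
clock: 11.08
tcp_pos: [570.1, 6.1, 95.6]
ee_rot: [0.991, -0.131, -0.0, 0.0]
ft_force: [0.1, -0.6, 0.1]
grip_width: 0.1
finger_force: 0.0
```

```bash
for i in 1 2; do :; done; echo '[0, 0, 0.0112, 0, 0, 0, 0, 0, 0, 0, 0, 0, 0, 0, 0]' | python3 -m creep; echo '[0, 0, 0.0112, 0, 0, 0, 0, 0, 0, 0, 0, 0, 0, 0, 0]' | python3 -m creep; echo '[0, 0, 0.0112, 0, 0, 0, 0, 0, 0, 0, 0, 0, 0, 0, 0]' | python3 -m creep; echo '[0, 0, 0.0112, 0, 0, 0, 0, 0, 0, 0, 0, 0, 0, 0, 0]' | python3 -m creep
```

```text
clock: 11.45
tcp_pos: [570.1, 6.2, 94.9]
ee_rot: [0.991, -0.131, 0.0, 0.0]
ft_force: [-1.1, 0.4, 0.2]
grip_width: 0.1
finger_force: 0.0
clock: 11.82
tcp_pos: [570.1, 6.1, 94.2]
ee_rot: [0.991, -0.131, -0.0, -0.0]
ft_force: [-0.1, 0.4, 0.9]
grip_width: -0.1
finger_force: 0.0
clock: 12.2
tcp_pos: [570.1, 6.1, 93.5]
ee_rot: [0.991, -0.131, -0.0, 0.0]
ft_force: [0.3, 0.0, 0.0]
grip_width: 0.3
finger_force: 0.0
clock: 12.58
tcp_pos: [570.1, 6.1, 92.8]
ee_rot: [0.991, -0.131, -0.0, 0.0]
ft_force: [-0.2, 0.5, -0.5]
grip_width: 0.3
finger_force: 0.0
```

```bash
echo '[0, 0, 0.0112, 0, 0, 0, 0, 0, 0, 0, 0, 0, 0, 0, 0]' | python3 -m creep; echo '[0, 0, 0.0112, 0, 0, 0, 0, 0, 0, 0, 0, 0, 0, 0, 0]' | python3 -m creep; echo '[0, 0, 0.0112, 0, 0, 0, 0, 0, 0, 0, 0, 0, 0, 0, 0]' | python3 -m creep
```

```text
clock: 12.95
tcp_pos: [570.1, 6.1, 92.1]
ee_rot: [0.991, -0.131, -0.0, 0.0]
ft_force: [0.3, 0.3, -0.4]
grip_width: -0.0
finger_force: 0.0
clock: 13.32
tcp_pos: [570.4, 6.2, 91.8]
ee_rot: [0.991, -0.13, 0.0, -0.0]
ft_force: [-0.9, 0.1, 2.2]
grip_width: 0.3
finger_force: 1.4
clock: 13.7
tcp_pos: [570.3, 6.2, 90.9]
ee_rot: [0.991, -0.13, 0.0, -0.0]
ft_force: [0.2, -0.7, 3.8]
grip_width: -0.2
finger_force: 2.0
```

Contact was at about 91.8, so the stop should be near 87.8.

```bash
echo '[0, 0, 0.0112, 0, 0, 0, 0, 0, 0, 0, 0, 0, 0, 0, 0]' | python3 -m creep; echo '[0, 0, 0.0112, 0, 0, 0, 0, 0, 0, 0, 0, 0, 0, 0, 0]' | python3 -m creep; echo '[0, 0, 0.0112, 0, 0, 0, 0, 0, 0, 0, 0, 0, 0, 0, 0]' | python3 -m creep
```

```text
clock: 14.08
tcp_pos: [570.3, 6.2, 90.3]
ee_rot: [0.991, -0.13, 0.0, -0.0]
ft_force: [-0.9, -0.6, 5.3]
grip_width: 0.3
finger_force: 2.5
clock: 14.45
tcp_pos: [570.5, 6.2, 89.7]
ee_rot: [0.991, -0.13, 0.0, -0.0]
ft_force: [-0.7, 0.4, 5.4]
grip_width: -0.3
finger_force: 2.9
clock: 14.82
tcp_pos: [570.5, 6.2, 89.2]
ee_rot: [0.991, -0.13, 0.001, -0.0]
ft_force: [-0.4, -0.6, 6.1]
grip_width: -0.3
finger_force: 3.3
```

```bash
echo '[0, 0, 0.0112, 0, 0, 0, 0, 0, 0, 0, 0, 0, 0, 0, 0]' | python3 -m creep; echo '[0, 0, 0.0064, 0, 0, 0, 0, 0, 0, 0, 0, 0, 0, 0, 0]' | python3 -m creep; echo '[0, 0, 0.0048, 0, 0, 0, 0, 0, 0, 0, 0, 0, 0, 0, 0]' | python3 -m creep
```

```text
clock: 15.2
tcp_pos: [570.6, 6.2, 88.7]
ee_rot: [0.991, -0.13, 0.001, -0.0]
ft_force: [-1.2, 0.2, 6.5]
grip_width: -0.1
finger_force: 3.6
clock: 15.58
tcp_pos: [570.6, 6.2, 88.4]
ee_rot: [0.991, -0.13, 0.001, -0.0]
ft_force: [-0.8, -0.0, 7.1]
grip_width: -0.2
finger_force: 3.8
clock: 15.95
tcp_pos: [570.7, 6.2, 88.2]
ee_rot: [0.991, -0.13, 0.001, -0.0]
ft_force: [-1.4, -0.6, 7.2]
grip_width: 0.0
finger_force: 4.0
```

```bash
echo '[0, 0, 0.0064, 0, 0, 0, 0, 0, 0, 0, 0, 0, 0, 0, 0]' | python3 -m creep; echo '[0, 0, 0.0064, 0, 0, 0, 0, 0, 0, 0, 0, 0, 0, 0, 0]' | python3 -m creep; echo '[0, 0, 0.0048, 0, 0, 0, 0, 0, 0, 0, 0, 0, 0, 0, 0]' | python3 -m creep
```

```text
clock: 16.32
tcp_pos: [570.7, 6.2, 87.9]
ee_rot: [0.991, -0.13, 0.001, -0.0]
ft_force: [-1.0, 0.6, 9.3]
grip_width: 0.1
finger_force: 4.2
clock: 16.7
tcp_pos: [570.9, 6.2, 87.7]
ee_rot: [0.991, -0.13, 0.001, -0.0]
ft_force: [-0.3, -0.2, 8.4]
grip_width: -0.0
finger_force: 4.6
clock: 17.08
tcp_pos: [571.0, 6.2, 87.6]
ee_rot: [0.991, -0.13, 0.001, -0.0]
ft_force: [-1.2, -0.7, 9.8]
grip_width: 0.2
finger_force: 5.1
```

The force is about 10 N and the descent has stalled, so the pin is at its stop. I'll hold there.

```bash
echo '[0, 0, 0.0016, 0, 0, 0, 0, 0, 0, 0, 0, 0, 0, 0, 0, 0, 0, 0, 0, 0, 0, 0, 0, 0, 0, 0, 0, 0, 0, 0]' | python3 -m creep; echo '[0, 0, 0, 0, 0, 0, 0, 0, 0, 0, 0, 0, 0, 0, 0, 0, 0, 0, 0, 0, 0, 0, 0, 0, 0, 0, 0, 0, 0, 0, 0, 0, 0, 0, 0, 0, 0, 0, 0, 0]' | python3 -m creep
```

```text
clock: 17.82
tcp_pos: [571.1, 6.2, 87.6]
ee_rot: [0.991, -0.13, 0.001, -0.0]
ft_force: [-1.7, -0.3, 10.4]
grip_width: 0.0
finger_force: 5.3
clock: 18.82
tcp_pos: [571.1, 6.2, 87.6]
ee_rot: [0.991, -0.13, 0.001, -0.0]
ft_force: [-1.3, 0.2, 10.6]
grip_width: 0.2
finger_force: 5.3
```

The pin was held at 10.5 N for about 1.7 s. I'll release it slowly, then rise clear and check.

To row units: -10 mm is -0.16, -1 mm is -0.016.

```bash
echo '[0, 0, -0.016, 0, 0, 0, 0, -0.016, 0, 0, 0, 0, -0.016, 0, 0, 0, 0, -0.016, 0, 0, 0, 0, -0.032, 0, 0, 0, 0, -0.064, 0, 0, 0, 0, -0.16, 0, 0, 0, 0, -0.32, 0, 0, 0, 0, -0.32, 0, 0, 0, 0, -0.32, 0, 0, 0, 0, 0, 0, 0, 0, 0, 0, 0, 0, 0, 0, 0, 0, 0, 0, 0, 0, 0, 0]' | python3 -m creep
python3 - <<'E'
from h import *
import pickle
w=grab('wrist');b=grab('scene');t=grab('top');a0,b0,t0=pickle.load(open('v2.pkl','rb'));d=pickle.load(open('v0.pkl','rb'))
P=cloud(b).reshape(-1,3);r=np.hypot(P[:,0]-569.6,P[:,1]-6.9)
print('pin top',P[(r<6)&(P[:,2]<110),2].max(),'nut',np.percentile(P[(r<9.5)&(r>5.2)&(P[:,2]>60)&(P[:,2]<110),2],[50,95]))
P=cloud(b0).reshape(-1,3);r=np.hypot(P[:,0]-569.6,P[:,1]-6.9);print('before',P[(r<6)&(P[:,2]<110),2].max())
# bystanders moved? compare scene image regions with the start
df=cv2.absdiff(b['img'],d['scene']['img']).max(2)
for n,(x0,y0,x1,y1) in dict(tape=(330,275,372,315),marker=(388,218,436,294),pliers=(272,190,385,238)).items(): print(n,(df[y0:y1,x0:x1]>60).mean().round(3))
save(b,'end.png')
E
```

```text
clock: 20.58
tcp_pos: [569.7, 6.1, 165.2]
ee_rot: [0.991, -0.131, -0.001, 0.0]
ft_force: [0.2, -0.0, -0.5]
grip_width: 0.2
finger_force: 0.0
pin top 93.42961279192377 nut [82.40295024 86.66904438]
before 96.13749180772595
tape 0.304
marker 0.081
pliers 0.001
```

View pics/end.png

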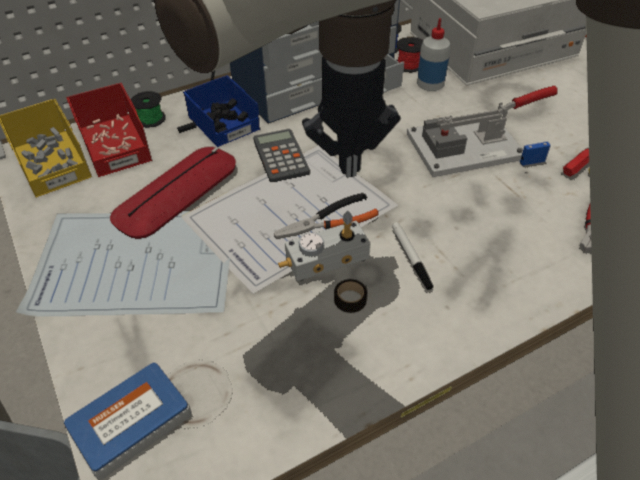

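The picture shows the pin up again, the nut raised, and the tape (350,295), marker (412,256) and pliers where they were. The image differences are the arm's shadow. Handing in.

```bash
python3 -c "
from station import bot
print(bot.job_done())"
```

```text
the job is handed in; nothing more can be done
None
```

I vented the manifold and handed the job in at about 21 s: the nut was unscrewed by about 2.65 rad, the pin was held at its stop at about 10.5 N for about 1.7 s and sprang back, and the pliers, tape and marker lie where they were.

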